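# Slide the filter cassette home in its drip dock

### The job

Pick up the grey filter cassette by its green fin, lay it flat high on the sloping steel plate of the drip dock, well above the orange roller, and let go so that it slides down by itself and comes to rest against the roller. Then push it gently on down past the sprung roller, along the blue side fence, until you feel the blue end stop (set differently each time) firmly take the load, without ramming it. Let go with the cassette lying flat, fully home in the corner and still bearing on the end stop, and leave everything else on the worktop where it is.

Things in the scene. Friction and masses are not known exactly. Their poses are not given: they have to be found in the camera images.
- cassette_grip (a point): Grip point of the loose filter cassette, at the middle of its green fin, 43 mm above the cassette's flat underside. The fin is 46 mm long (x), 14 mm wide (y), and stands from 22 to 54 mm above the underside. z points up out of the cassette.
- cassette: The same cassette, origin at the middle of its underside: dark grey slab 90 mm (x) x 60 mm (y) x 22 mm thick, about 0.25 kg, the same either way round. Starts flat on the worktop, fin up. Pushed high on the fin against resistance it tips; pushed low on the slab's 22 mm high end face it slides flat.
- plate: Smooth steel plate of the fixed white drip dock. Origin: the locating corner on its surface, at the low end of the side fence, 24 mm above the worktop. x points up the slope (18 degrees) along the fence; y across, away from the fence (rising 5 degrees); z is its normal. Surface: x -32 to 220, y -12 to 90 mm. Friction about 0.2. Fully home, the cassette's grip point is at y 30, z 43 mm and x 45 mm above the end stop's face.
- end_stop: Fixed bracket at the low end of the plate (same origin and axes as the plate), carrying a blue end stop 16 mm tall across the plate. The stop's face is set differently each time, at plate x 0 to 20 mm, and its place is not reported: feel for it (or look). It is stiffly sprung, giving 1 mm per 8 N. To seat, load it by more than 3 N; it stands no more than 20 N.
- side_fence: Rigid blue side fence, 16 mm tall, along the whole plate; its inner face is y = 0 of the plate. Same origin and axes as the plate.
- roller_mid (a point): Middle of the orange sprung roller, upright on the plate at x 45, y 66 mm: radius 10, 18 mm tall. It reaches 4 mm into the 60 mm wide path of the cassette and yields sideways (+y of the plate) at 4 to 7 N. It stops a sliding cassette with the grip point at plate x about 98 mm; pushing on past takes about 7 to 9 N at first, then about 2 to 4 N of drag.
- kettle: brushed steel cordless kettle on its round base, 240 mm tall, lid popped half open; leave alone; origin under its middle
- jug: clear plastic measuring jug, 100 mm wide, 130 mm tall; leave alone; origin under its middle
- bottle: empty green glass bottle, 66 mm wide, 200 mm tall; leave alone; origin under its middle
- brush: green bottle brush lying down, 300 mm long; leave alone; origin under its middle
- mug: blue mug, 80 mm wide, 90 mm tall; leave alone; origin under its middle
- tea_tin: yellow tin, 72 mm wide, 110 mm tall; leave alone; origin under its middle
- soap_dish: white block-shaped soap dish 110 x 75 x 20 mm; leave alone; origin under its middle

How it is judged:
By the outcome, as a careful person would: the job done as asked, in the order asked, and still so for the second after the job is handed in, with the robot touching nothing.
It also fails if it takes over 58 s, if anything falls off the work surface, if the arm or the gripper's body presses on something with over 40 N, if the wrist force passes 120 N, or if a joint passes its speed limit or range.

### The arm

A 6-joint arm with a two-finger parallel gripper is mounted at the origin on the work surface. World frame = base frame: x ahead of the robot, y to its left, z up, the work surface at z = 0. Lengths are in m, angles in rad, forces in N, time in s.
With the tool pointing down it reaches from about 0.3 to 0.85 m from the base axis. Payload 5.4 kg.
Tool frame: the origin (TCP) lies midway between the tips of the shut fingers; the grasp point (between the pads) lies 19 mm behind it; z points along the fingers, y is the line along which they close (so a half turn about z gives the same grasp; the last joint's range is limited). The gripper opens to 85 mm and grips with 20 to 120 N. Pads are 22 mm wide; open, the fingers measure 114 mm over their backs; the gripper's body (76 mm by 85 mm) begins 54 mm behind the grasp point. The pads swing forward as they close: fully open they stand 13 mm farther back than shut.
Start: joints at [0.939, 0.158, 1.597, -0, 1.386, -0.21], TCP at [0.235, 0.525, 0.231] pointing down, gripper open.
Joint ranges: [-2.91, 2.91], [-0.94, 2.29], [0.18, 2.7], [-1.29, 4.43], [0.17, 2.64], [-3, 3]. Speed limits (rad/s): [2.57, 2.57, 3.14, 3.14, 3.14, 3.14].

### API

Orientations are given as a unit quaternion [w, x, y, z].
In Python, from station import ctrl gives the robot as it stands.
- The arm moves only by the shell command python3 -m crank 'ROWS' [FORCE]. ROWS is JSON, a list that holds one entry, the list of rows, each a list of 7 numbers: the closure, from -1 (fully open) to 1 (shut), then the shift along the tool's x, y, z in mm, then the turn, a rotation vector about the tool's x, y, z in degrees. In form: [[[jaw, tx, ty, tz, ax, ay, az], ...]]. A call has exactly 8 rows; each row is the pose to reach, as a shift and turn from the pose commanded when the call began, along the tool's axes at that moment; what a row does not reach only later rows make up. A row lasts 1/10 s, in which the tool goes at most 50 mm and 8.59 degrees, less where a joint would pass 70% of its speed; a pose out of reach is approached as far as the arm can. A call with a gripper value outside its range is refused whole. The fingers move at their own pace and stop on an object; FORCE is the grip in N (left out, the last holds). Time passes only in rows, so rows that repeat a pose let the fingers close, or fill a call up. It gives the time, the measured TCP pose, the force, the opening and the grip force at its end, in the units of the state.
- ctrl.get_state(): the state, without advancing time (a new reading comes with each control period).
- ctrl.capture(name): name is "side" or "top"; returns a dict with "img" (384x512x3 uint8, blue, green, red), "depth" (384x512 float32, m along the optical axis (not along the pixel's ray), 0 where there is no reading), "fx", "fy", "cx", "cy" (pixels), "R" (3x3) and "t" (3): a world point X has camera coordinates R X + t. Camera axes: x right, y down, z forward; pixel columns grow to the right and rows downward; lengths in m; the calibration is good to about 2 mm. A picture is of the moment at which its call begins.
- ctrl.finish_job(): hands the job in; it is judged then, once.
The state is a dict: "clock": time; "joints": joint angles; "dq": joint speeds; "effort": joint torques, N m; "tcp_pos": TCP position; "orientation": TCP orientation; "ft_force": force on the tool from outside, world axes, zero at the start; "wrist_torque": the same for the moment, N m; "opening": opening from 0.0 (shut) to 1.0 (fully open); "grasp_force": force on a finger pad.
Only numpy, scipy, OpenCV 4.12 (cv2) and the standard library are available. Lean on these libraries where they do the work, as an engineer would, in place of code of your own. Each camera call takes 0.05 s, during which the arm holds its last target. There are 200 camera calls.

## Working session

There is one attempt and no reset: what is moved stays moved. The work goes in short steps, Python scripts to look and compute and a shell command to move; the robot and the scene stay as the last step left them, time stands still between calls to the robot, and variables do not carry over. Pictures are saved under pics/ and viewed, at most 10 in all, crops included, and the job is handed in when it is done.

```bash
mkdir -p pics; ls; python3 - <<'E'
from station import ctrl
import cv2,pickle
for n in("side","top"):
    c=ctrl.capture(n); cv2.imwrite(f"pics/{n}0.png",c["img"]); pickle.dump(c,open(n+".pkl","wb"))
    print(n,c["fx"],c["fy"],c["cx"],c["cy"],c["R"],c["t"])
print(ctrl.get_state())
E
```

```text
pics
side 408.22327650113414 408.22327650113414 252.9843481421346 187.53575581187638 [[ 0.70175222 -0.7122063  -0.01749307]
 [-0.51125771 -0.48634934 -0.70857594]
 [ 0.4961445   0.50618821 -0.7054177 ]] [-0.42482528  0.33942958  1.16578699]
top 470.0376735583577 470.0376735583577 248.38889826528498 193.2883653966325 [[ 2.79451669e-02 -9.99595749e-01  5.23513197e-03]
 [-9.85302303e-01 -2.84277225e-02 -1.68437633e-01]
 [ 1.68518365e-01 -4.51169817e-04 -9.85698411e-01]] [-0.02436945  0.58647311  1.66372075]
{'clock': 0.1, 'joints': array([ 9.38891384e-01,  1.58997214e-01,  1.59814834e+00,  4.63986206e-06,
        1.38619421e+00, -2.10141539e-01]), 'dq': array([ 3.14718295e-04, -6.42791709e-04, -4.55610519e-03, -2.32777993e-04,
        1.46666982e-04,  1.75123745e-05]), 'effort': array([ 6.63894534e-04, -3.96988785e+01, -3.32339430e+01, -2.29451407e-04,
        4.19690230e-03, -2.97184340e-05]), 'tcp_pos': array([0.23509117, 0.52413455, 0.23038802]), 'orientation': array([-3.59098857e-04,  2.09322489e-01,  9.77846272e-01, -7.96338128e-04]), 'ft_force': array([-0.88160982,  0.28063083,  0.06142568]), 'wrist_torque': array([ 0.01898737, -0.02692461,  0.00892611]), 'grasp_force': 0.0, 'opening': 0.9997416682568003}
```

View pics/side0.png

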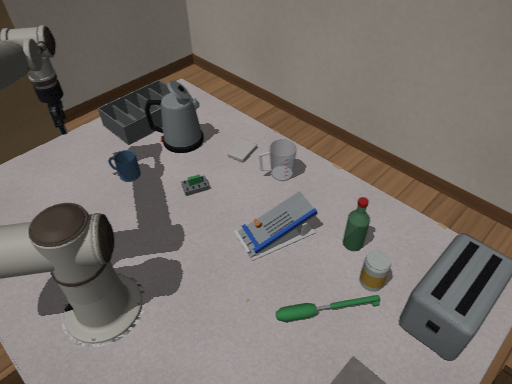

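View pics/top0.png

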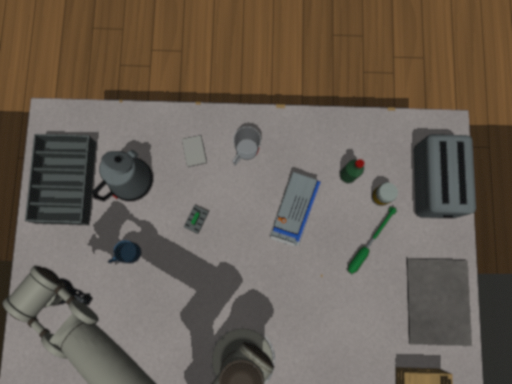

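Side view: the cassette is at about (196,185) and the dock at about (280,225), with the roller at (257,223). In the top view the cassette is at (197,218), the dock at (297,207) and the fence on its right (−y) side. The low end is nearest the robot. Next I'll measure with masks.

```bash
cat > h.py <<'E'
import numpy as np,cv2,pickle
from station import ctrl
from scipy.spatial.transform import Rotation as Ro
def cap(n):
    return ctrl.capture(n)
def bp(c,u,v,d=None):
    "back-project pixels with depth -> world"
    u=np.asarray(u,float);v=np.asarray(v,float)
    if d is None:d=c["depth"][v.astype(int),u.astype(int)]
    P=np.stack([(u-c["cx"])/c["fx"]*d,(v-c["cy"])/c["fy"]*d,d],-1)
    return (P-c["t"])@c["R"]
def ray(c,u,v,z):
    d=np.array([(u-c["cx"])/c["fx"],(v-c["cy"])/c["fy"],1])@c["R"]; o=-c["R"].T@c["t"]
    return o+d*(z-o[2])/d[2]
def hsv(c): return cv2.cvtColor(c["img"],cv2.COLOR_BGR2HSV)
def mask(c,lo,hi,box):
    m=cv2.inRange(hsv(c),lo,hi); k=np.zeros_like(m); x0,y0,x1,y1=box; k[y0:y1,x0:x1]=m[y0:y1,x0:x1]; return k
def comps(m,amin=4):
    n,l,s,ce=cv2.connectedComponentsWithStats(m)
    return [(s[i,4],ce[i],l==i) for i in range(1,n) if s[i,4]>=amin]
GREEN=((45,90,40),(80,255,255)); BLUE=((105,130,60),(130,255,255)); ORANGE=((5,110,100),(20,255,255))
E
python3 - <<'E'
from h import *
for n,cb,db in(("side",(175,165,220,205),(225,185,325,262)),("top",(180,200,215,238),(265,160,330,250))):
    c=pickle.load(open(n+".pkl","rb"))
    for nm,col,b in(("green",GREEN,cb),("blue",BLUE,db),("orange",ORANGE,db)):
        for a,ce,l in comps(mask(c,*col,b)):
            v,u=np.nonzero(l);P=bp(c,u,v);P=P[np.isfinite(P).all(1)]
            print(n,nm,a,ce.round(1),np.median(P,0).round(4),P.min(0).round(3),P.max(0).round(3))
    for tag,b in(("c",cb),("d",db)):
        x0,y0,x1,y1=b;cv2.imwrite(f"pics/{n}_{tag}.png",cv2.resize(c["img"][y0:y1,x0:x1],None,fx=6,fy=6,interpolation=cv2.INTER_CUBIC))
a=cv2.imread("pics/side_d.png");b=cv2.imread("pics/top_d.png");cc=cv2.imread("pics/side_c.png");dd=cv2.imread("pics/top_c.png")
W=np.zeros((560,800,3),np.uint8)
def put(i,x,y,s):
    i=cv2.resize(i,None,fx=s,fy=s);W[y:y+i.shape[0],x:x+i.shape[1]]=i
put(a,0,0,.7);put(b,430,0,.95);put(cc,0,340,.75);put(dd,210,340,.75)
cv2.imwrite("pics/m1.png",W)
E
```

```text
side green 100 [193.9 179.9] [0.4872 0.1817 0.0429] [0.465 0.171 0.019] [0.524 0.194 0.058]
side blue 524 [277.6 231.4] [ 0.4944 -0.213   0.0576] [-0.107 -0.728  0.021] [ 0.629 -0.101  1.055]
side orange 28 [256.7 222. ] [ 0.4921 -0.1325  0.06  ] [ 0.478 -0.143  0.049] [ 0.505 -0.116  0.068]
top green 60 [194.7 217.9] [0.4906 0.1828 0.0522] [0.468 0.172 0.015] [0.517 0.199 0.062]
top blue 251 [299.5 218.6] [ 0.4686 -0.2014  0.0537] [ 0.423 -0.254  0.03 ] [ 0.626 -0.103  0.109]
top orange 22 [281.3 219. ] [ 0.495  -0.1276  0.0613] [ 0.487 -0.142  0.049] [ 0.502 -0.117  0.067]
```

View pics/m1.png

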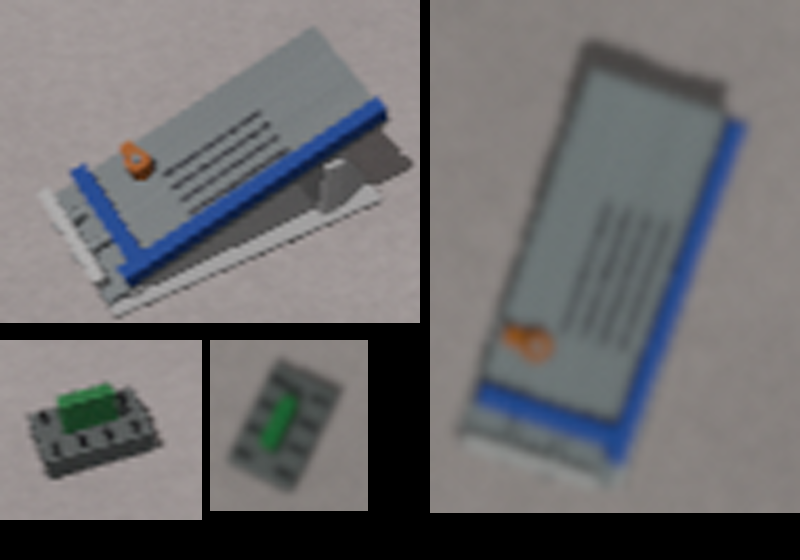

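The crops show the fin, plate, fence, end stop and roller clearly. The stop meets the fence at the low corner. Now I'll compute the plate frame and the grasp pose.

```bash
cat > m.py <<'E'
from h import *
T=pickle.load(open("top.pkl","rb"));S=pickle.load(open("side.pkl","rb"))
def poly(c,pts):
    m=np.zeros(c["depth"].shape,np.uint8);cv2.fillPoly(m,[np.round(pts).astype(int)],255);return m
ps=np.array([(100,180),(300,50),(350,95),(150,215)])/4.2+[225,185]
pt=(np.array([(600,95),(705,115),(625,380),(505,365)])-[430,0])/5.7+[265,160]
pl={}
for n,c,p in(("side",S,ps),("top",T,pt)):
    v,u=np.nonzero(poly(c,p));P=bp(c,u,v)
    for _ in range(6):
        q=P.mean(0);w=np.linalg.svd(P-q)[2][2];w*=np.sign(w[2]);r=(P-q)@w;P=P[abs(r)<max(.003,2*r.std())]
    pl[n]=(q,w);print(n,len(P),r.std(),q,w,"expect w_z",1/np.sqrt(1+np.tan(np.radians(18))**2+np.tan(np.radians(5))**2))
def cross(c,u,v,q,w):
    d=np.array([(u-c["cx"])/c["fx"],(v-c["cy"])/c["fy"],1])@c["R"];o=-c["R"].T@c["t"];return o+d*((q-o)@w)/(d@w)
# blue edges, subpixel: blueness = B-R
for n,c in(("top",T),("side",S)):
    q,w=pl[n]; b=c["img"][...,0].astype(float)-c["img"][...,2]
    E=[]
    if n=="top":
        for v in range(185,230):
            row=b[v,270:330];k=np.argmax(row);h=row.max()/2+row[:5].mean()/2
            i=k
            while row[i]>h:i-=1
            E.append((270+i+(h-row[i])/(row[i+1]-row[i]),v))
        off=0
    else:
        for u in range(262,314):
            col=b[195:262,u];k=np.argmax(col);h=col.max()/2+10;i=k
            while col[i]>h:i-=1
            E.append((u,195+i+(h-col[i])/(col[i+1]-col[i])))
        off=.016
    P=np.array([cross(c,u,v,q+off*w,w) for u,v in E])
    l=cv2.fitLine(P.astype(np.float32),cv2.DIST_HUBER,0,.001,.001).ravel();d=l[:3]*np.sign(l[0]);p=l[3:]-off*w
    yv=np.cross(w,d)
    o=p+d*(0.024-p[2])/d[2]
    print(n,"dir",d,"yaw",np.degrees(np.arctan2(d[1],d[0])),"slope",np.degrees(np.arcsin(d[2])),"yrise",np.degrees(np.arcsin(yv[2])),"origin",o,"res",np.abs((P-l[3:])-np.outer((P-l[3:])@d,d)).max())
    pl[n]+=(o,d,yv)
    m=mask(c,*ORANGE,(225,160,330,262));v,u=np.nonzero(m);R=np.stack([d,yv,w])
    print(" roller",((bp(c,u,v)-o)@R.T).mean(0)*1e3)
    v,u=np.nonzero(mask(c,*BLUE,(225,160,330,262)));X=(bp(c,u,v)-o)@R.T*1e3
    X=X[(X[:,1]>12)&(X[:,1]<85)&(X[:,2]>13)];print(" stop top x: ",np.percentile(X[:,0],[2,50,98]),len(X))
# fin
for n,c,b in(("side",S,(175,165,220,205)),("top",T,(180,200,215,238))):
    m=mask(c,*GREEN,b);v,u=np.nonzero(m);P=bp(c,u,v);k=P[:,2]>.048
    print(n,"fin top mean",P[k].mean(0),k.sum())
    r=cv2.minAreaRect((P[P[:,2]>.03][:,:2]*1e3).astype(np.float32));print(r)
    l=cv2.fitLine((P[k][:,:2]).astype(np.float32),cv2.DIST_L2,0,.001,.001).ravel();print("fin yaw",np.degrees(np.arctan2(l[1],l[0])))
    x0,y0,x1,y1=b;vv,uu=np.mgrid[y0:y1,x0:x1];Q=bp(c,uu.ravel(),vv.ravel());k=(Q[:,2]>.016)&(Q[:,2]<.027)
    print("slab",cv2.minAreaRect((Q[k][:,:2]*1e3).astype(np.float32)),Q[k][:,2].mean())
E
python3 m.py
```

```text
side 861 0.013943552222650049 [ 0.54974509 -0.17348731  0.0699181 ] [0.1260362  0.81810268 0.56109079] expect w_z 0.9477812652726653
top 1032 0.02103817698121467 [ 0.55439187 -0.17964685  0.07059117] [-0.33088006 -0.94193476  0.05724767] expect w_z 0.9477812652726653
top dir [ 0.1277702 -0.104824  -0.9862488] yaw -39.365807 slope -80.48723 yrise 8.918847248474473 origin [ 0.50433761 -0.16489652  0.024     ] res 0.05837467621235169
 roller [-41.4339536  -14.61720022 -29.12904549]
 stop top x:  [-48.43822784 -38.10277078 -26.2347308 ] 53
side dir [ 0.9259238   0.09977499 -0.36429393] yaw 6.1503024 slope -21.364136 yrise -48.15270054634909 origin [ 2.45754782 -0.45640337  0.024     ] res 0.0001351835757769594
 roller [-1750.99144457   869.69361472    42.51978322]Traceback (most recent call last):
  File "m.py", line 41, in <module>
    X=X[(X[:,1]>12)&(X[:,1]<85)&(X[:,2]>13)];print(" stop top x: ",np.percentile(X[:,0],[2,50,98]),len(X))
                                                                   ~~~~~~~~~~~~~^^^^^^^^^^^^^^^^^^
    return _quantile_unchecked(
        a, q, axis, out, overwrite_input, method, keepdims, weights)
    return _ureduce(a,
                    func=_quantile_ureduce_func,
    ...<5 lines>...
                    overwrite_input=overwrite_input,
                    method=method)
    r = func(a, **kwargs)
    result = _quantile(arr,
                       quantiles=q,
    ...<2 lines>...
                       out=out,
                       weights=wgt)
    slices_having_nans = np.isnan(arr[-1, ...])
                                  ~~~^^^^^^^^^
IndexError: index -1 is out of bounds for axis 0 with size 0
```

Some pixels have no depth reading and ended up in the fit. I'll filter them out.

```bash
python3 - <<'E'
s=open("m.py").read()
s=s.replace("P=bp(c,u,v)\n    for _","P=bp(c,u,v);P=P[(P[:,2]>.02)&(P[:,2]<.13)]\n    for _").replace("X=(bp(c,u,v)-o)","X=bp(c,u,v);X=(X[(X[:,2]>.01)&(X[:,2]<.15)]-o)").replace("P=bp(c,u,v);k","P=bp(c,u,v);P=P[(P[:,2]>.01)&(P[:,2]<.07)];k")
open("m.py","w").write(s)
E
python3 m.py
```

```text
side 724 0.0017611969643406384 [ 0.55485957 -0.17202805  0.06559281] [-0.32438356  0.01208174  0.94584847] expect w_z 0.9477812652726653
top 898 0.003088365970087955 [ 0.55684269 -0.18157177  0.06602592] [-0.33127022 -0.01079196  0.94347421] expect w_z 0.9477812652726653
top dir [ 0.90364033 -0.291313    0.3139601 ] yaw -17.868134 slope 18.298046 yrise 6.099498384258797 origin [ 0.43733573 -0.18717054  0.024     ] res 0.08472089475229946
 roller [46.61064024 75.74930866 15.10180562]
 stop top x:  [-1.50040981  4.13823027  9.95968401] 56
side dir [ 0.90243125 -0.29578203  0.3132586 ] yaw -18.14714 slope 18.255716 yrise 4.878548430193682 origin [ 0.43314156 -0.18372263  0.024     ] res 0.0006953650963413497
 roller [ 71.3207845   96.19220097 -24.01042294]
 stop top x:  [ 0.24361982  5.61469213 11.54877472] 68
side fin top mean [0.48773989 0.18318168 0.05205103] 38
((488.39971923828125, 183.64480590820312), (17.37795066833496, 44.28221893310547), 70.830810546875)
fin yaw -21.905993
slab ((487.2077941894531, 183.46768188476562), (65.28874206542969, 90.20515441894531), 67.01609802246094) 0.021650948876280832
top fin top mean [0.48843171 0.18292221 0.05390823] 46
((489.7652893066406, 182.5636444091797), (13.591029167175293, 43.65836715698242), 67.22481536865234)
fin yaw -22.742657
slab ((490.120849609375, 182.7308349609375), (60.228511810302734, 89.9477767944336), 66.94417572021484) 0.021655810198154542
```

Measurements agree with the given sizes: slab 90×60, slopes 18°/5°, fin top at 54 mm. Now a helper to work out goals, then I'll move.

```bash
cat >> h.py <<'E'
yaw=np.radians(-18.0);s=np.radians(18);ph=np.arcsin(np.sin(np.radians(5))/np.cos(s))
px=np.array([np.cos(s)*np.cos(yaw),np.cos(s)*np.sin(yaw),np.sin(s)])
h0=np.array([-np.sin(yaw),np.cos(yaw),0]);py=np.cos(ph)*h0+np.sin(ph)*np.cross(px,h0);pz=np.cross(px,py)
PR=np.stack([px,py,pz],1);PO=np.array([0.4352,-0.1852,0.024])
def pw(p): return PO+PR@(np.array(p)/1e3)
RT=np.stack([-px,py,-pz],1)
def vert(y):
    y=np.radians(y);return np.array([[np.cos(y),np.sin(y),0],[np.sin(y),-np.cos(y),0],[0,0,-1]])
def goal(pos,R):
    st=ctrl.get_state();q=st["orientation"];R0=Ro.from_quat([*q[1:],q[0]]).as_matrix()
    print("shift",(R0.T@(np.array(pos)-st["tcp_pos"])*1e3).round(1),"turn",np.degrees(Ro.from_matrix(R0.T@R).as_rotvec()).round(2))
def where():
    st=ctrl.get_state();F=st["ft_force"]
    print("t",round(st["clock"],2),"tcp",st["tcp_pos"].round(4),"plate",(PR.T@(st["tcp_pos"]-PO)*1e3).round(1),"F",F.round(2),"Fplate",(PR.T@F).round(2),"open",round(st["opening"],3),"grip",round(st["grasp_force"],1))
E
python3 - <<'E'
from h import *
goal([.4885,.183,.13],vert(157.2))
goal([.4885,.183,.027],vert(157.2))
# plate origin from each view with exact R
S=pickle.load(open("side.pkl","rb"));T=pickle.load(open("top.pkl","rb"))
for q in([0.55486,-.17203,.06559],[.55684,-.18157,.06603],[.43734,-.18717,.024],[.43314,-.18372,.024]):print("plate coords",(PR.T@(np.array(q)-PO)*1e3).round(1))
print("jug",bp(T,[247],[143]),bp(S,[283],[160]))
E
```

```text
shift [-370.9 -207.3  100.6] turn [-0.1  -0.02 -1.37]
shift [-370.9 -207.2  203.6] turn [-0.1  -0.02 -1.37]
plate coords [117.2  49.8   1.1]
plate coords [121.9  41.3   0.8]
plate coords [ 2.5 -1.3 -0.7]
plate coords [-2.3  0.8  0.7]
jug [[ 7.90444817e-01  3.02893666e-03 -6.96992757e-04]] [[ 0.7300745  -0.02817852  0.10842199]]
```

```bash
python3 -m crank '[[[-1,-30,-17,5,0,0,0],[-75,0,0,0,0,0,0],[0,0,0,0,0,0,0],[0,0,0,0,0,0,0],[0,0,0,0,0,0,0],[0,0,0,0,0,0,0],[0,0,0,0,0,0,0],[0,0,0,0,0,0,0]]]' 2>&1 | tail -2; python3 -m crank '[[[-1,-25,-14,5,0,0,0],[-1,-70,-39,15,0,0,-1],[-1,-115,-64,25,0,0,-1.4],[-1,-160,-89,35,0,0,-1.4],[-1,-205,-114,45,0,0,-1.4],[-1,-250,-140,58,0,0,-1.4],[-1,-290,-162,70,0,0,-1.4],[-1,-320,-179,80,0,0,-1.4]]]'
```

```text
out of range
clock: 0.9
tcp_pos: [0.4549, 0.2283, 0.1507]
orientation: [-0.0, 0.198, 0.98, -0.0]
ft_force: [0.3, 0.4, 0.5]
opening: 1.004
grasp_force: 0.0
```

```bash
python3 -m crank '[[[-1,-25,-14,8,0,0,0],[-1,-42,-24,16,0,0,0],[-1,-50,-28,20,0,0,0],[-1,-50,-28,20,0,0,0],[-1,-50,-28,20,0,0,0],[-1,-50,-28,20,0,0,0],[-1,-50,-28,20,0,0,0],[-1,-50,-28,20,0,0,0]]]' | head -3
python3 - <<'E'
from h import *
goal([.4885,.183,.027],vert(157.2));where()
c=cap("top");x0,y0,x1,y1=165,190,235,245
a=cv2.resize(c["img"][y0:y1,x0:x1],None,fx=6,fy=6,interpolation=cv2.INTER_CUBIC)
c=cap("side");x0,y0,x1,y1=165,140,235,205
b=cv2.resize(c["img"][y0:y1,x0:x1],(380,330),interpolation=cv2.INTER_CUBIC)
cv2.imwrite("pics/g1.png",np.hstack([a[:330,:420],b]))
E
```

```text
clock: 1.7
tcp_pos: [0.4892, 0.1857, 0.1316]
orientation: [0.0, 0.197, 0.98, 0.0]
shift [ -0.4  -2.8 104.6] turn [0.02 0.02 0.1 ]
t 1.7 tcp [0.4892 0.1857 0.1316] plate [-26.9 379.1  87.5] F [ 0.4  -0.61  0.46] Fplate [ 0.68 -0.43  0.3 ] open 0.998 grip 0.0
```

View pics/g1.png

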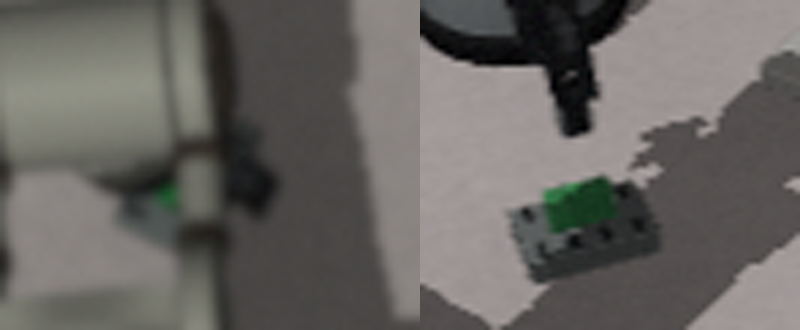

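The gripper is centred above the fin, which is at about (578,205) in the right half. Descend and grip.

```bash
python3 -m crank '[[[-1,0,-2,20,0,0,0],[-1,0,-3,45,0,0,0],[-1,0,-3,68,0,0,0],[-1,0,-3,85,0,0,0],[-1,0,-3,97,0,0,0],[-1,0,-3,104,0,0,0],[-1,0,-3,104,0,0,0],[-1,0,-3,104,0,0,0]]]'  && python3 -m crank '[[[0.3,0,0,0,0,0,0],[0.6,0,0,0,0,0,0],[1,0,0,0,0,0,0],[1,0,0,0,0,0,0],[1,0,0,0,0,0,0],[1,0,0,0,0,0,0],[1,0,0,0,0,0,0],[1,0,0,0,0,0,0]]]' 40
python3 -c "
from h import *
where()"
```

```text
clock: 2.6
tcp_pos: [0.4889, 0.1824, 0.028]
orientation: [0.001, 0.197, 0.98, 0.0]
ft_force: [1.2, 0.7, -0.0]
opening: 1.004
grasp_force: 0.0
clock: 3.4
tcp_pos: [0.4884, 0.1824, 0.0276]
orientation: [0.0, 0.197, 0.98, 0.0]
ft_force: [0.1, 0.4, 3.0]
opening: 0.158
grasp_force: 40.6
t 3.4 tcp [0.4884 0.1824 0.0276] plate [-58.8 366.6 -10.8] F [0.07 0.38 2.96] Fplate [0.87 0.64 2.79] open 0.158 grip 40.6
```

```bash
python3 -m crank '[[[1,0,0,-8,0,0,0],[1,0,0,-25,0,0,0],[1,0,0,-50,0,0,0],[1,0,0,-80,0,0,0],[1,0,0,-110,0,0,0],[1,0,0,-135,0,0,0],[1,0,0,-148,0,0,0],[1,0,0,-150,0,0,0]]]'
python3 -c "
from h import *
where();goal(pw([165,35,77.6]),RT)
c=cap('side');cv2.imwrite('pics/l1.png',cv2.resize(c['img'][80:210,120:260],None,fx=4,fy=4))"
```

```text
clock: 4.2
tcp_pos: [0.4889, 0.1824, 0.1787]
orientation: [0.001, 0.197, 0.98, 0.0]
ft_force: [0.5, 0.7, -2.6]
opening: 0.155
grasp_force: 40.0
t 4.2 tcp [0.4889 0.1824 0.1787] plate [-11.7 379.9 132.2] F [ 0.49  0.68 -2.63] Fplate [-0.57  0.56 -2.64] open 0.155 grip 40.0
shift [-222.  -321.2   27.3] turn [ -5.9  -17.63  -5.55]
```

View pics/l1.png

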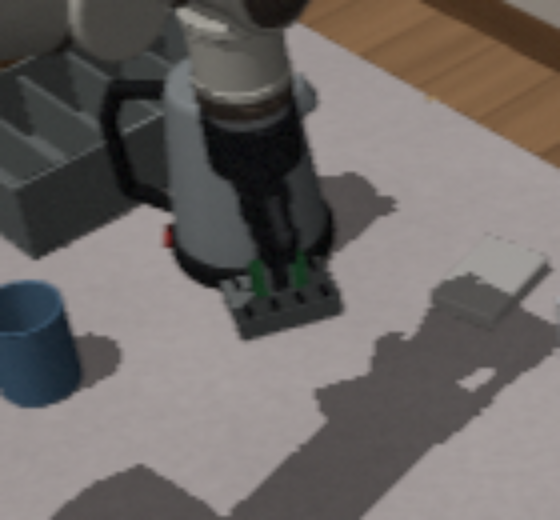

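The cassette is held level. Carry it to above the plate.

```bash
python3 -m crank '[[[1,-6,-10,-3,0,0,0],[1,-20,-30,-10,0,-1,0],[1,-42,-60,-15,-1,-3,-1],[1,-67,-95,-15,-2,-6,-2],[1,-92,-132,-15,-3,-9,-3],[1,-118,-170,-10,-4,-12,-4],[1,-143,-207,-5,-5,-15,-5],[1,-165,-240,0,-5.9,-17.6,-5.5]]]'
python3 -c "
from h import *
where();goal(pw([165,35,77.6]),RT)"
```

```text
clock: 5.05
tcp_pos: [0.546, -0.1053, 0.1753]
orientation: [0.159, 0.148, 0.976, 0.02]
ft_force: [0.5, 0.9, -3.5]
opening: 0.153
grasp_force: 40.0
t 5.05 tcp [ 0.546  -0.1053  0.1753] plate [123.5 120.7 108.4] F [ 0.52  0.88 -3.52] Fplate [-0.87  0.68 -3.49] open 0.153 grip 40.0
shift [-41.7 -85.6  30.8] turn [-0.1  -0.22 -0.08]
```

```bash
python3 -m crank '[[[1,-8,-22,3,0,0,0],[1,-20,-45,10,0,0,0],[1,-32,-66,20,0,0,0],[1,-39,-78,28,0,0,0],[1,-42,-84,31,0,0,0],[1,-42,-84,31,0,0,0],[1,-42,-84,31,0,0,0],[1,-42,-84,31,0,0,0]]]' >/dev/null
python3 - <<'E'
from h import *
where();goal(pw([165,35,27.6]),RT)
a=cap('side');b=cap('top')
a=cv2.resize(a['img'][160:265,215:335],(480,420),interpolation=2);b=cv2.resize(b['img'][150:250,260:335],(315,420),interpolation=2)
cv2.imwrite('pics/p1.png',np.hstack([a,b]))
E
```

```text
t 5.85 tcp [ 0.5714 -0.195   0.1535] plate [166.1  40.2  78.9] F [ 0.45 -0.39 -2.38] Fplate [-0.21 -0.46 -2.4 ] open 0.156 grip 40.0
shift [ 0.9 -5.2 51.3] turn [-0.04 -0.18 -0.01]
```

View pics/p1.png

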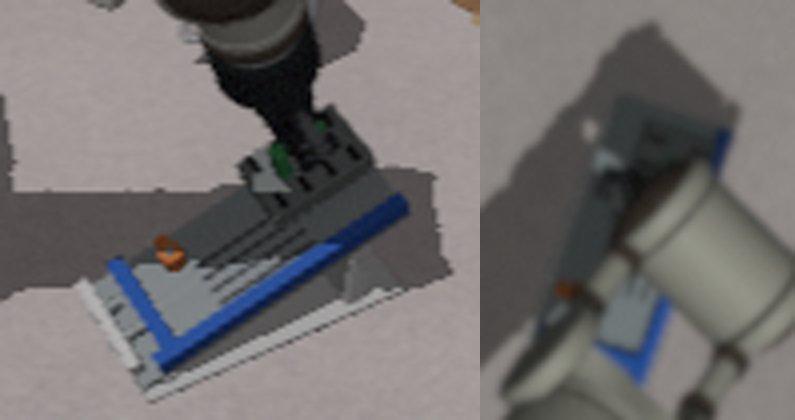

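The cassette is above the upper plate and parallel to it. Lower to just above the plate, then feel for contact.

```bash
python3 -m crank '[[[1,0,-2,6,0,0,0],[1,0,-4,16,0,0,0],[1,0,-5,27,0,0,0],[1,0,-5,36,0,0,0],[1,0,-5,42,0,0,0],[1,0,-5,45,0,0,0],[1,0,-5,45,0,0,0],[1,0,-5,45,0,0,0]]]' >/dev/null
python3 -c "
from h import *
where()"
python3 -m crank '[[[1,0,0,0.5,0,0,0],[1,0,0,1,0,0,0],[1,0,0,1.5,0,0,0],[1,0,0,2,0,0,0],[1,0,0,2.5,0,0,0],[1,0,0,3,0,0,0],[1,0,0,3,0,0,0],[1,0,0,3,0,0,0]]]' >/dev/null
python3 -c "
from h import *
where();goal(pw([165,35,27.6]),RT)"
```

```text
t 6.75 tcp [ 0.5848 -0.201   0.1107] plate [166.7  34.5  34. ] F [-0.17  0.1  -2.68] Fplate [-1.01 -0.18 -2.48] open 0.155 grip 40.1
t 7.55 tcp [ 0.5855 -0.2009  0.1076] plate [166.4  34.5  30.8] F [ 0.35  0.34 -3.65] Fplate [-0.92  0.11 -3.57] open 0.153 grip 40.1
shift [1.4 0.5 3.2] turn [-0.06 -0.17 -0.05]
```

```bash
f(){ python3 -c "
from h import *
where()"; }
python3 -m crank '[[[1,0,0,0.5,0,0,0],[1,0,0,1,0,0,0],[1,0,0,1.5,0,0,0],[1,0,0,2,0,0,0],[1,0,0,2,0,0,0],[1,0,0,2,0,0,0],[1,0,0,2,0,0,0],[1,0,0,2,0,0,0]]]' >/dev/null;f
python3 -m crank '[[[1,0,0,0.3,0,0,0],[1,0,0,0.6,0,0,0],[1,0,0,0.9,0,0,0],[1,0,0,1,0,0,0],[1,0,0,1,0,0,0],[1,0,0,1,0,0,0],[1,0,0,1,0,0,0],[1,0,0,1,0,0,0]]]' >/dev/null;f
```

```text
t 8.35 tcp [ 0.5862 -0.2009  0.1057] plate [166.4  34.5  28.8] F [ 0.84 -0.64 -3.58] Fplate [-0.16 -0.69 -3.66] open 0.156 grip 40.1
t 9.15 tcp [ 0.5869 -0.2013  0.1054] plate [167.   34.3  28.2] F [-4.05  0.23  5.54] Fplate [-2.02 -0.43  6.55] open 0.163 grip 41.4
```

Contact felt (about 9 N change along the normal, at the expected height). Let go so it slides.

```bash
python3 -m crank '[[[0.6,0,0,-0.3,0,0,0],[0.3,0,0,-0.3,0,0,0],[0.2,0,0,-0.3,0,0,0],[0.2,0,0,-0.3,0,0,0],[0.2,0,0,-0.3,0,0,0],[0.2,0,0,-0.3,0,0,0],[0.2,0,0,-0.3,0,0,0],[0.2,0,0,-0.3,0,0,0]]]'
python3 - <<'E'
from h import *
where()
a=cap('side');v,u=np.nonzero(mask(a,*GREEN,(225,160,330,262)));P=bp(a,u,v);P=P[(P[:,2]>.03)&(P[:,2]<.2)]
print((((P-PO)@PR)*1e3).mean(0),len(P))
a=cv2.resize(a['img'][160:265,215:335],(480,420),interpolation=2)
cv2.imwrite('pics/r1.png',a)
E
```

```text
clock: 9.95
tcp_pos: [0.5864, -0.2009, 0.105]
orientation: [0.16, 0.148, 0.976, 0.02]
ft_force: [-0.6, -0.6, -0.2]
opening: 0.4
grasp_force: 0.0
t 9.95 tcp [ 0.5864 -0.2009  0.105 ] plate [166.4  34.5  28.1] F [-0.65 -0.6  -0.21] Fplate [-0.47 -0.78  0.01] open 0.4 grip 0.0
[97.25787353 27.8587798  45.58681801] 124
```

View pics/r1.png

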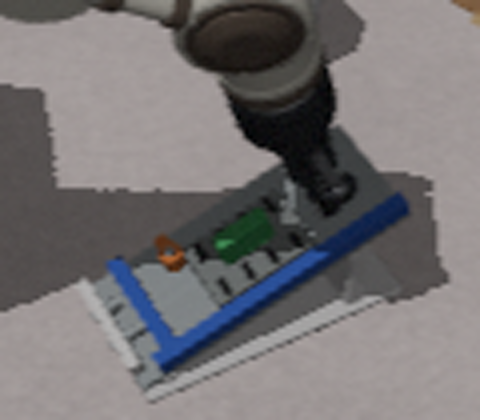

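The cassette slid down and rests on the roller (grip at plate x≈97, expected 98). It lies flat along the fence. Next: shut the fingers and lower behind its upper end face.

```bash
python3 -m crank '[[[1,-2,0,-4,0,0,0],[1,-4,-1,-4,0,0,0],[1,-4,-2,-4,0,0,0],[1,-4,-3,-4,0,0,0],[1,-4,-3,2,0,0,0],[1,-4,-3,9,0,0,0],[1,-4,-3,15,0,0,0],[1,-4,-3,18,0,0,0]]]'
python3 -c "
from h import *
where();goal(pw([157,32,9.5]),RT)"
```

```text
clock: 10.8
tcp_pos: [0.5945, -0.2047, 0.0875]
orientation: [0.159, 0.148, 0.976, 0.02]
ft_force: [-0.1, 0.3, -1.1]
opening: -0.002
grasp_force: 0.0
t 10.8 tcp [ 0.5945 -0.2047  0.0875] plate [169.4  31.7   8.9] F [-0.08  0.26 -1.1 ] Fplate [-0.49  0.13 -1.02] open -0.002 grip 0.0
shift [12.4  0.3 -0.6] turn [-0.03 -0.27 -0.06]
```

```bash
cat > w.py <<'E'
from h import *
where()
E
python3 -m crank '[[[1,2,0,0,0,0,0],[1,4,0,0,0,0,0],[1,6,0,0,0,0,0],[1,8,0,0,0,0,0],[1,10,0,0,0,0,0],[1,12,0,0,0,0,0],[1,12,0,0,0,0,0],[1,12,0,0,0,0,0]]]'>/dev/null; python3 w.py
python3 -m crank '[[[1,0.5,0,0,0,0,0],[1,1,0,0,0,0,0],[1,1.5,0,0,0,0,0],[1,2,0,0,0,0,0],[1,2.5,0,0,0,0,0],[1,3,0,0,0,0,0],[1,3,0,0,0,0,0],[1,3,0,0,0,0,0]]]'>/dev/null; python3 w.py
```

```text
t 11.6 tcp [ 0.584  -0.2016  0.0853] plate [158.4  31.5  10.2] F [ 0.78 -0.41 -0.44] Fplate [ 0.69 -0.21 -0.67] open -0.002 grip 0.0
t 12.4 tcp [ 0.5813 -0.2007  0.0844] plate [155.4  31.5  10.2] F [ 0.39  0.73 -0.74] Fplate [-0.09  0.74 -0.82] open -0.003 grip 0.2
```

```bash

python3 -m crank '[[[1,0.6,0,0,0,0,0],[1,1.2,0,0,0,0,0],[1,1.8,0,0,0,0,0],[1,2.4,0,0,0,0,0],[1,3,0,0,0,0,0],[1,3.6,0,0,0,0,0],[1,4,0,0,0,0,0],[1,4,0,0,0,0,0]]]'>/dev/null; python3 w.py
python3 -m crank '[[[1,0.5,0,0,0,0,0],[1,1,0,0,0,0,0],[1,1.5,0,0,0,0,0],[1,2,0,0,0,0,0],[1,2.5,0,0,0,0,0],[1,3,0,0,0,0,0],[1,3,0,0,0,0,0],[1,3,0,0,0,0,0]]]'>/dev/null; python3 w.py
```

```text
t 13.2 tcp [ 0.5796 -0.2004  0.0849] plate [153.9  31.3  11.2] F [6.57 1.11 0.86] Fplate [ 5.88  2.98 -1.28] open -0.004 grip 3.3
t 14.0 tcp [ 0.5748 -0.1986  0.0822] plate [148.2  31.4  10.2] F [ 3.18 -0.45  1.63] Fplate [3.51 0.61 0.52] open -0.004 grip 1.2
```

Past the first resistance, with drag around 3.5 N. Steady push now. The stop should come up with TCP x between about 102 and 122.

```bash

python3 -m crank '[[[1,1,0,0,0,0,0],[1,2,0,0,0,0,0],[1,3.5,0,0,0,0,0],[1,5,0,0,0,0,0],[1,6.5,0,0,0,0,0],[1,8,0,0,0,0,0],[1,9.5,0,0,0,0,0],[1,11,0,0,0,0,0]]]'>/dev/null; python3 w.py
python3 -m crank '[[[1,1.5,0,0,0,0,0],[1,3,0,0,0,0,0],[1,4.5,0,0,0,0,0],[1,6,0,0,0,0,0],[1,7.5,0,0,0,0,0],[1,9,0,0,0,0,0],[1,10,0,0,0,0,0],[1,10,0,0,0,0,0]]]'>/dev/null; python3 w.py
python3 - <<'E'
from h import *
a=cap('side');v,u=np.nonzero(mask(a,*GREEN,(225,160,330,262)));P=bp(a,u,v);P=P[(P[:,2]>.03)&(P[:,2]<.2)]
print((((P-PO)@PR)*1e3).mean(0),len(P))
a=cv2.resize(a['img'][160:265,215:335],(480,420),interpolation=2)
cv2.imwrite('pics/r2.png',a)
E
```

```text
t 14.8 tcp [ 0.5647 -0.1953  0.0786] plate [137.   31.5  10. ] F [ 2.13 -0.75  0.68] Fplate [ 2.36 -0.06 -0.04] open -0.001 grip 0.9
t 15.6 tcp [ 0.5557 -0.1923  0.0756] plate [127.   31.6  10.1] F [ 0.21 -0.42  0.12] Fplate [ 0.35 -0.33  0.04] open 0.0 grip 0.5
[69.23233376 28.39188177 44.45382763] 123
```

View pics/r2.png

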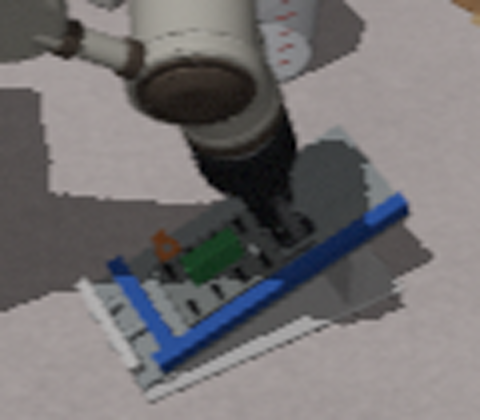

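Sliding flat along the fence, grip at x≈69. Now slow, guarded feeling.

```bash
cat > g.py <<'E'
from h import *
where();import sys
sys.exit(int((PR.T@ctrl.get_state()["ft_force"])[0]>4.5))
E
python3 -m crank '[[[1,0.5,0,0,0,0,0],[1,1,0,0,0,0,0],[1,1.5,0,0,0,0,0],[1,2,0,0,0,0,0],[1,2.5,0,0,0,0,0],[1,3,0,0,0,0,0],[1,3.5,0,0,0,0,0],[1,4,0,0,0,0,0]]]'>/dev/null; python3 g.py && 
python3 -m crank '[[[1,0.4,0,0,0,0,0],[1,0.8,0,0,0,0,0],[1,1.2,0,0,0,0,0],[1,1.6,0,0,0,0,0],[1,2,0,0,0,0,0],[1,2.4,0,0,0,0,0],[1,2.7,0,0,0,0,0],[1,3,0,0,0,0,0]]]'>/dev/null; python3 g.py &&
python3 -m crank '[[[1,0.3,0,0,0,0,0],[1,0.6,0,0,0,0,0],[1,0.9,0,0,0,0,0],[1,1.2,0,0,0,0,0],[1,1.5,0,0,0,0,0],[1,1.7,0,0,0,0,0],[1,1.9,0,0,0,0,0],[1,2,0,0,0,0,0]]]'>/dev/null; python3 g.py &&
python3 -m crank '[[[1,0.2,0,0,0,0,0],[1,0.4,0,0,0,0,0],[1,0.6,0,0,0,0,0],[1,0.8,0,0,0,0,0],[1,1,0,0,0,0,0],[1,1.2,0,0,0,0,0],[1,1.4,0,0,0,0,0],[1,1.5,0,0,0,0,0]]]'>/dev/null; python3 g.py
```

```text
t 16.45 tcp [ 0.5523 -0.1912  0.0745] plate [123.3  31.5  10.2] F [ 3.1  -0.14  0.05] Fplate [ 2.86  0.74 -0.95] open -0.003 grip 1.0
t 17.25 tcp [ 0.5496 -0.1904  0.0736] plate [120.3  31.5  10.2] F [ 1.74 -1.07  0.69] Fplate [ 2.1  -0.47  0.09] open 0.002 grip 1.0
t 18.05 tcp [ 0.5478 -0.1898  0.073 ] plate [118.3  31.5  10.2] F [2.48 0.08 0.19] Fplate [ 2.28  0.79 -0.61] open -0.002 grip 1.0
t 18.85 tcp [ 0.5464 -0.1893  0.0725] plate [116.8  31.5  10.2] F [ 1.82 -0.22 -0.08] Fplate [ 1.68  0.29 -0.66] open -0.003 grip 1.0
```

```bash
M='x'
python3 -m crank '[[[1,0.2,0,0,0,0,0],[1,0.4,0,0,0,0,0],[1,0.6,0,0,0,0,0],[1,0.8,0,0,0,0,0],[1,1,0,0,0,0,0],[1,1.2,0,0,0,0,0],[1,1.4,0,0,0,0,0],[1,1.5,0,0,0,0,0]]]'>/dev/null; python3 g.py && python3 -m crank '[[[1,0.2,0,0,0,0,0],[1,0.4,0,0,0,0,0],[1,0.6,0,0,0,0,0],[1,0.8,0,0,0,0,0],[1,1,0,0,0,0,0],[1,1.2,0,0,0,0,0],[1,1.4,0,0,0,0,0],[1,1.5,0,0,0,0,0]]]'>/dev/null && python3 g.py &&
python3 -m crank '[[[1,0.2,0,0,0,0,0],[1,0.4,0,0,0,0,0],[1,0.6,0,0,0,0,0],[1,0.8,0,0,0,0,0],[1,1,0,0,0,0,0],[1,1.2,0,0,0,0,0],[1,1.4,0,0,0,0,0],[1,1.5,0,0,0,0,0]]]'>/dev/null && python3 g.py && python3 -m crank '[[[1,0.2,0,0,0,0,0],[1,0.4,0,0,0,0,0],[1,0.6,0,0,0,0,0],[1,0.8,0,0,0,0,0],[1,1,0,0,0,0,0],[1,1.2,0,0,0,0,0],[1,1.4,0,0,0,0,0],[1,1.5,0,0,0,0,0]]]'>/dev/null && python3 g.py
```

```text
t 19.65 tcp [ 0.5451 -0.1889  0.0721] plate [115.3  31.5  10.2] F [ 1.61 -0.38  0.17] Fplate [ 1.62  0.1  -0.36] open 0.001 grip 1.0
t 20.45 tcp [ 0.5437 -0.1885  0.0716] plate [113.8  31.5  10.2] F [ 1.73 -0.47  0.27] Fplate [ 1.78  0.06 -0.31] open 0.001 grip 0.9
t 21.25 tcp [ 0.543  -0.1883  0.0717] plate [113.2  31.5  10.6] F [ 5.22 -0.56 -0.1 ] Fplate [ 4.85  0.92 -1.77] open -0.001 grip 2.6
```

The stop is taking load. Press on in small steps.

```bash

python3 -m crank '[[[1,0.1,0,0,0,0,0],[1,0.2,0,0,0,0,0],[1,0.3,0,0,0,0,0],[1,0.4,0,0,0,0,0],[1,0.5,0,0,0,0,0],[1,0.6,0,0,0,0,0],[1,0.6,0,0,0,0,0],[1,0.6,0,0,0,0,0]]]'>/dev/null; python3 w.py
python3 -m crank '[[[1,0.1,0,0,0,0,0],[1,0.2,0,0,0,0,0],[1,0.3,0,0,0,0,0],[1,0.4,0,0,0,0,0],[1,0.4,0,0,0,0,0],[1,0.4,0,0,0,0,0],[1,0.4,0,0,0,0,0],[1,0.4,0,0,0,0,0]]]'>/dev/null; python3 w.py
```

```text
t 22.05 tcp [ 0.5428 -0.1883  0.0718] plate [113.   31.5  10.7] F [ 7.01 -0.39  0.42] Fplate [ 6.58  1.63 -1.86] open 0.004 grip 3.0
t 22.85 tcp [ 0.5427 -0.1883  0.0719] plate [112.9  31.4  10.8] F [ 7.31 -0.22  1.3 ] Fplate [ 7.08  1.95 -1.12] open 0.002 grip 3.3
```

```bash

python3 -m crank '[[[1,0.2,0,0,0,0,0],[1,0.4,0,0,0,0,0],[1,0.6,0,0,0,0,0],[1,0.8,0,0,0,0,0],[1,1,0,0,0,0,0],[1,1,0,0,0,0,0],[1,1,0,0,0,0,0],[1,1,0,0,0,0,0]]]'>/dev/null; python3 w.py
python3 - <<'E'
from h import *
a=cap('side');v,u=np.nonzero(mask(a,*GREEN,(225,160,330,262)));P=bp(a,u,v);P=P[(P[:,2]>.03)&(P[:,2]<.2)]
print((((P-PO)@PR)*1e3).mean(0),len(P))
cv2.imwrite('pics/r3.png',cv2.resize(a['img'][160:265,215:335],(480,420),interpolation=2))
E
```

```text
t 23.65 tcp [ 0.5424 -0.1882  0.0721] plate [112.7  31.4  11.1] F [9.16 0.32 0.8 ] Fplate [ 8.44  2.95 -2.18] open -0.001 grip 4.0
[54.22486307 27.71805807 45.5043574 ] 122
```

View pics/r3.png

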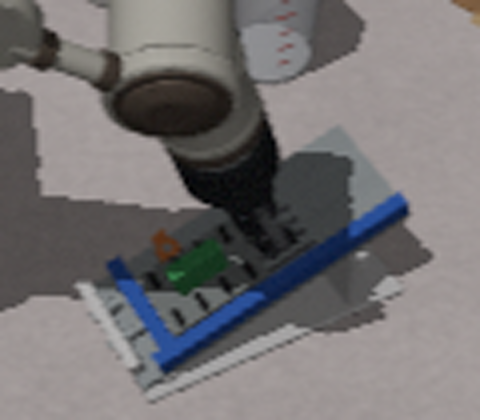

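The stop is loaded by about 6 N. I'll relieve the slight upward drag of the fingertip, add a touch more load, then back off slowly.

```bash

python3 -m crank '[[[1,0,0,0.3,0,0,0],[1,0.1,0,0.6,0,0,0],[1,0.2,0,0.9,0,0,0],[1,0.3,0,1.2,0,0,0],[1,0.5,0,1.2,0,0,0],[1,0.7,0,1.2,0,0,0],[1,0.7,0,1.2,0,0,0],[1,0.7,0,1.2,0,0,0]]]'>/dev/null; python3 w.py
```

```text
t 24.5 tcp [ 0.5426 -0.1883  0.0713] plate [112.7  31.3  10.3] F [ 8.88 -0.33  2.57] Fplate [ 8.92  2.41 -0.42] open -0.005 grip 4.3
```

```bash

python3 -m crank '[[[1,-0.5,0,0,0,0,0],[1,-1,0,0,0,0,0],[1,-1.5,0,0,0,0,0],[1,-2,0,0,0,0,0],[1,-2.5,0,0,0,0,0],[1,-3,0,0,0,0,0],[1,-3.5,0,0,0,0,0],[1,-4,0,0,0,0,0]]]'>/dev/null; python3 w.py
python3 -m crank '[[[1,-1,0,0,0,0,0],[1,-2,0,0,0,0,0],[1,-4,0,0,0,0,0],[1,-7,0,0,0,0,0],[1,-10,0,0,0,0,0],[1,-14,0,0,0,0,0],[1,-18,0,0,0,0,0],[1,-20,0,0,0,0,0]]]'>/dev/null; python3 w.py
python3 -m crank '[[[1,0,0,-8,0,0,0],[1,0,0,-25,0,0,0],[1,0,0,-50,0,0,0],[1,0,0,-80,0,0,0],[1,0,0,-105,0,0,0],[1,0,0,-120,0,0,0],[1,0,0,-130,0,0,0],[1,0,0,-130,0,0,0]]]'>/dev/null; python3 w.py
python3 - <<'E'
from h import *
a=cap('side');v,u=np.nonzero(mask(a,*GREEN,(225,160,330,262)));P=bp(a,u,v);P=P[(P[:,2]>.03)&(P[:,2]<.2)]
print((((P-PO)@PR)*1e3).mean(0),len(P))
cv2.imwrite('pics/r4.png',cv2.resize(a['img'][160:265,215:335],(720,600),interpolation=2))
E
```

```text
t 25.3 tcp [ 0.5433 -0.1881  0.0698] plate [112.8  31.6   8.6] F [ 2.1  -1.71  1.99] Fplate [ 3.02 -0.87  1.19] open -0.001 grip 1.6
t 26.1 tcp [ 0.5626 -0.1945  0.0769] plate [134.3  31.5   9.1] F [ 0.16 -0.16  0.39] Fplate [ 0.31 -0.07  0.32] open -0.001 grip 0.0
t 26.9 tcp [ 0.5211 -0.1938  0.2015] plate [135.   31.4 140.5] F [ 0.33 -0.61 -0.18] Fplate [ 0.42 -0.51 -0.28] open -0.001 grip 0.0
[55.3400417  27.92957645 45.33807538] 121
```

View pics/r4.png

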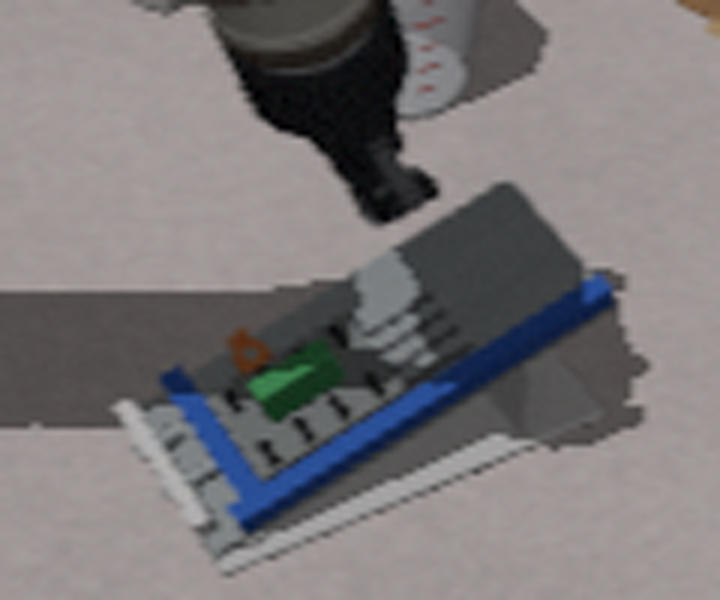

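The cassette lies flat in the corner against the fence and stop, and the tool is clear. The force rose about 7 N over 1.1 mm, which matches the stop's stiffness. Handing in.

```bash
python3 -c "
from station import ctrl
print(ctrl.finish_job())"
```

```text
the job is handed in; nothing more can be done
None
```

The cassette slid down to the roller by itself, was pushed past it onto the end stop (about 7 N, from the wrist force), and was let go lying flat in the corner; the job is handed in, with no verdict returned.

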